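# Count along the vent plug rack and push the plug into the third gap

### The arm

A 6-joint arm with a two-finger parallel gripper is mounted at the origin on the work surface. World frame = base frame: x ahead of the robot, y to its left, z up, the work surface at z = 0. Lengths are in m, angles in degrees, forces in N, time in s.
With the tool pointing down it reaches from about 0.25 to 0.725 m from the base axis. Payload 9.7 kg.
Tool frame: the origin (TCP) lies between the finger pads; the fingertips stand 19 mm ahead of it and the grasp point (between the pads) is the TCP; z points along the fingers, y is the line along which they close (so a half turn about z gives the same grasp; the last joint's range is limited). The gripper opens to 85 mm and grips with 20 to 120 N. Pads are 22 mm wide; open, the fingers measure 114 mm over their backs; the gripper's body (76 mm by 85 mm) begins 54 mm behind the grasp point. The pads swing forward as they close: fully open they stand 13 mm farther back than shut.
Start: joints at [-69.271, 4.979, 10.078, 95.1, 0, 90], TCP at [0.195, -0.514, 0.25] pointing down, gripper open.
Joint ranges: [-179.16, 179.16], [-48.56, 103.87], [-65.8, 70.77], [-126.05, 130.52], [-82.76, 87.17], [-180, 180]. Speed limits (degrees/s): [127.2, 127.2, 147.25, 180, 180, 180].

### API

Orientations are given as [roll, pitch, yaw] about the fixed x, y, z axes, in that order (R = Rz(yaw) Ry(pitch) Rx(roll)).
In Python, from workcell import telemetry, camera, calibration, workorder gives the robot as it stands.
- The arm moves only by the tool play_rows, never from a script. Its argument "increments" is a list of rows, each a list of 3 entries, a list of its own where there are three numbers: the shift along the tool's x, y, z in mm, then the turn, a rotation vector about the tool's x, y, z in degrees, then the closure, from 0 (fully open) to 1 (shut). In form: [[[x, y, z], [ax, ay, az], jaw], ...]. A call has 1 to 20 rows; each row is the pose to reach, as a shift and turn from the pose commanded when the call began, along the tool's axes at that moment; what a row does not reach only later rows make up. A row lasts 1/10 s, in which the tool goes at most 50 mm and 8.59 degrees, less where a joint would pass 70% of its speed; a pose out of reach is approached as far as the arm can. A call with a gripper value outside its range is refused whole. The fingers move at their own pace and stop on an object; "grip_force" is the grip in N (left out, the last holds). Time passes only in rows, so rows that repeat a pose let the fingers close. It gives the time, the measured TCP pose, the force, the opening and the grip force at its end, in the units of the state.
- telemetry.get_obs(): the state, without advancing time (a new reading comes with each control period).
- camera(name): name is "scene" or "top" or "wrist"; returns (picture, depth): 384x512x3 uint8, red, green, blue; 384x512 float32, m along the optical axis (not along the pixel's ray), 0 where there is no reading.
- calibration(name): a dict with "vertical_fov" (degrees; the focal length in pixels is half the picture's height over the tangent of half this angle, whatever the lens; pixels are square), "cx", "cy" (the principal point, pixels), "rvec" (rotation vector, rad) and "tvec" (3), from world to camera coordinates, as OpenCV has them; the wrist camera has in their place "hand_eye" (4x4, takes a point from camera to tool coordinates, whose origin is the TCP and whose axes are the flange's). Camera axes: x right, y down, z forward; pixel columns grow to the right and rows downward; lengths in m; the calibration is good to about 2 mm. A picture is of the moment at which its call begins: read the wrist's pose just before it. calibration takes no time and is no camera call.
- workorder.job_done(): hands the job in; it is judged then, once.
The state is a dict: "time": time; "q": joint angles; "qd": joint speeds; "joint_efforts": joint torques, N m; "ee_pos": TCP position; "tcp_rot": TCP orientation; "wrist_force": force on the tool from outside, world axes, zero at the start; "torque": the same for the moment, N m; "opening": finger opening in m; "grasp_force": force on a finger pad.
Only numpy, scipy, OpenCV 4.12 (cv2) and the standard library are available. Lean on these libraries where they do the work, as an engineer would, in place of code of your own. Each camera call takes 0.05 s, during which the arm holds its last target. There are 200 camera calls.

### The job

The rack has six gaps, one for each cell of a battery; starting from the end where the crank terminal spreader stands, count with a fingertip along the sprung rail, touching the rubber bumps behind the first, second and third gap in turn (sliding along or tapping) and none beyond the third. Then push the loose round vent plug along the bench into that third gap until it is fully home against the back wall, never lifting it or tipping it over. Leave the post cleaner, lug and wrench where they are.

Things in the scene. Friction and masses are not known exactly. Their poses are not given: they have to be found in the camera images.
- rack: fixed aluminium rack; origin on the bench at its middle, y along it (320 mm), z up, gaps open to its -x (robot's side); yaw within 0.2 rad. Seven round-nosed dividers, 8 mm thick, 30 tall, at y = 0, +-52, +-104, +-156 mm, from x = -26 (nose) to +12 mm (face of the 30 mm tall back wall). Six gaps 44 mm wide, 38 deep, centred at y = +-26, +-78, +-130 mm, floored by the bench itself.
- rail: straight steel rail along the rack's back, 22 mm wide, flat top at 46 mm with six rubber bumps on it; origin at the middle of its underside, at x = +34, y = 0, z = 20 mm of rack at rest. It is spring-mounted and gives straight down as one piece, with its bumps, by up to 7 mm (about 1 N starts it, 4 N takes it fully down), and springs back. Nothing of the rack is higher than the bumps, 50 mm.
- bump_a (a point): one of six black rubber bumps on top of the rail, one behind each gap, 52 mm apart: a rounded ridge across the rail, 20 mm long, 20 wide along the rail, standing 4 mm above it; point at its crest, 50 mm above the bench at rest, at x = +34, y = +130 mm of rack (behind the gap of that y).
- bump_b (a point): one of six black rubber bumps on top of the rail, one behind each gap, 52 mm apart: a rounded ridge across the rail, 20 mm long, 20 wide along the rail, standing 4 mm above it; point at its crest, 50 mm above the bench at rest, at x = +34, y = +78 mm of rack (behind the gap of that y).
- bump_c (a point): one of six black rubber bumps on top of the rail, one behind each gap, 52 mm apart: a rounded ridge across the rail, 20 mm long, 20 wide along the rail, standing 4 mm above it; point at its crest, 50 mm above the bench at rest, at x = +34, y = +26 mm of rack (behind the gap of that y).
- bump_d (a point): one of six black rubber bumps on top of the rail, one behind each gap, 52 mm apart: a rounded ridge across the rail, 20 mm long, 20 wide along the rail, standing 4 mm above it; point at its crest, 50 mm above the bench at rest, at x = +34, y = -26 mm of rack (behind the gap of that y).
- bump_e (a point): one of six black rubber bumps on top of the rail, one behind each gap, 52 mm apart: a rounded ridge across the rail, 20 mm long, 20 wide along the rail, standing 4 mm above it; point at its crest, 50 mm above the bench at rest, at x = +34, y = -78 mm of rack (behind the gap of that y).
- bump_f (a point): one of six black rubber bumps on top of the rail, one behind each gap, 52 mm apart: a rounded ridge across the rail, 20 mm long, 20 wide along the rail, standing 4 mm above it; point at its crest, 50 mm above the bench at rest, at x = +34, y = -130 mm of rack (behind the gap of that y).
- spreader: fixed cast aluminium terminal spreader with a crank arm and red ball knob on top, 100 x 56 mm, 122 mm tall; origin at the centre of its underside on the bench, z up. It stands 230 mm from the rack's middle, beyond one end of the rack or the other: that end is where the count starts.
- plug_center (a point): loose black plastic vent plug on the bench in front of the rack: disc 36 mm in diameter, 20 tall, with a round grip 22 mm in diameter, 8 tall on top (28 mm in all), about 40 g, slides easily. Point on its axis 10 mm above its underside, z up. Fully home in a gap, its centre is at x = -6 mm of rack and its rim is flush with the divider noses.
- cleaner_center (a point): loose blue polymer post cleaner, an upright stepped cylinder 41 mm in diameter, 75 mm tall; point at its centre. Stands beyond the other end of the rack, 230 mm from its middle. Bystander.
- lug_center (a point): loose copper battery lug lying on the bench, about 57 x 22 x 14 mm; point 5 mm above the bench at its middle. Bystander.
- wrench_center (a point): loose steel socket wrench lying on the bench along its own x, from -125 mm (rubber grip end) to +101 mm (socket end, 38 mm tall); point 10 mm above the bench on its shank. Bystander.
There are look-alikes about, which are no part of the job. Several things have the shape of the spreader; the one meant has the colours described above. Of the things that look like the part that bears plug_center, take the one that is farthest to the robot's left at the start.

How it is judged (in metres and radians):
On the way, in this order (a step that is already met when the one before it is completed fails the run):
1. a fingertip touches the bump behind the first gap from the spreader's end (((y of spreader in the frame of rack above 0 m and contact force between the fingers and rail_c1 above 0.3 N) or (y of spreader in the frame of rack below 0 m and contact force between the fingers and rail_c6 above 0.3 N))), for 0.05 s.
2. a fingertip touches the bump behind the second gap from the spreader's end (((y of spreader in the frame of rack above 0 m and contact force between the fingers and rail_c2 above 0.3 N) or (y of spreader in the frame of rack below 0 m and contact force between the fingers and rail_c5 above 0.3 N))), for 0.05 s.
3. a fingertip touches the bump behind the third gap from the spreader's end (((y of spreader in the frame of rack above 0 m and contact force between the fingers and rail_c3 above 0.3 N) or (y of spreader in the frame of rack below 0 m and contact force between the fingers and rail_c4 above 0.3 N))), for 0.05 s.
4. the plug is home in the third gap (x of plug_center in the frame of rack between -0.012 and 0.006 m and z of plug_center in the frame of rack below 0.016 m and angle between plug_center's own z axis and vertical below 0.15 rad and ((y of spreader in the frame of rack above 0 m and y of plug_center in the frame of rack between 0.018 and 0.034 m) or (y of spreader in the frame of rack below 0 m and y of plug_center in the frame of rack between -0.034 and -0.018 m))), for 0.1 s.
At the end, for the whole second after the job is handed in: The vent plug stands upright on the bench in the third gap from the spreader's end, centred within 8 mm across and within 6 mm of fully home, at rest; post cleaner, lug and wrench within 20 mm of where they were (all of step 4 and linear speed of plug below 0.01 m/s and distance of each of cleaner_center, lug_center, wrench_center from where it was at the start of the episode below 0.02 m); the robot touches nothing.
It fails at once if the vent plug is lifted more than 15 mm off the bench (height (world z) of plug_center above 0.025 m).
It fails at once if the vent plug is tipped over (angle between plug_center's own z axis and vertical above 0.6 rad).
It fails at once if the fingers touch a bump beyond the third ((y of spreader in the frame of rack above 0 m and (contact force between the fingers and rail_c4 above 0.5 N or contact force between the fingers and rail_c5 above 0.5 N or contact force between the fingers and rail_c6 above 0.5 N)) or (y of spreader in the frame of rack below 0 m and (contact force between the fingers and rail_c3 above 0.5 N or contact force between the fingers and rail_c2 above 0.5 N or contact force between the fingers and rail_c1 above 0.5 N))).
It fails at once if the post cleaner, lug or wrench is moved more than 20 mm (distance of any of cleaner_center, lug_center, wrench_center from where it was at the start of the episode above 0.02 m).
It also fails if it takes over 64 s, if anything falls off the work surface, if the arm or the gripper's body presses on something with over 40 N, if the wrist force passes 120 N, or if a joint passes its speed limit or range.

## Working session

There is one attempt and no reset: what is moved stays moved. The work goes in short steps, Python scripts to look and compute and a tool call to move; the robot and the scene stay as the last step left them, time stands still between calls to the robot, and variables do not carry over. Pictures are saved under pics/ and viewed, at most 10 in all, crops included, and the job is handed in when it is done.

Besides the shell and the picture viewer there is one more tool, called by a JSON object that holds its "fn" and its "kwargs". play_rows: Moves the arm, as the interface text tells. Its arguments: {"type":"object","properties":{"increments":{"type":"array"},"grip_force":{"type":"number"}},"required":["increments"]}

```bash
mkdir -p pics; cat > h.py <<'E'
import numpy as np, cv2
from workcell import telemetry, camera, calibration, workorder
from scipy.spatial.transform import Rotation as R
def K(c,h=384):
    f=h/2/np.tan(np.radians(c['vertical_fov'])/2); return f,c['cx'],c['cy']
def T_wc(name,obs=None):
    c=calibration(name); M=np.eye(4)
    if name=='wrist':
        o=obs; M[:3,:3]=R.from_euler('xyz',o['tcp_rot'],degrees=True).as_matrix(); M[:3,3]=o['ee_pos']
        return M@np.array(c['hand_eye'])
    M[:3,:3]=cv2.Rodrigues(np.array(c['rvec'],float))[0]; M[:3,3]=np.array(c['tvec']).ravel()
    return np.linalg.inv(M)
def ray(name,uv,z,obs=None):
    f,cx,cy=K(calibration(name)); T=T_wc(name,obs); uv=np.atleast_2d(uv).astype(float)
    d=np.c_[(uv[:,0]-cx)/f,(uv[:,1]-cy)/f,np.ones(len(uv))]@T[:3,:3].T
    return T[:3,3]+d*((z-T[2,3])/d[:,2])[:,None]
def cloud(name,dep,obs=None):
    f,cx,cy=K(calibration(name)); T=T_wc(name,obs); v,u=np.mgrid[:dep.shape[0],:dep.shape[1]]
    P=np.stack([(u-cx)/f*dep,(v-cy)/f*dep,dep],-1)
    return P@T[:3,:3].T+T[:3,3]
E
python3 - <<'E'
from h import *
print(telemetry.get_obs())
for n in('top','scene'):
    p,d=camera(n); np.savez(n+'0.npz',p=p,d=d); cv2.imwrite(f'pics/{n}0.png',p[...,::-1]); print(n,T_wc(n)[:3,3],calibration(n))
print(calibration('wrist'))
E
```

```text
{'time': 0.0, 'q': array([-6.92719558e+01,  5.00890278e+00,  1.00352189e+01,  9.50995931e+01,
        1.24390058e-03,  9.00021127e+01]), 'qd': array([ 0.02518212, -0.00652573,  0.09168244,  0.12034077,  0.02117641,
        0.02686833]), 'joint_efforts': array([ 6.63362644e-04, -5.20389819e+01,  4.64806831e+01,  1.62132690e-02,
        4.04433308e-05, -1.31137895e-05]), 'ee_pos': array([ 0.19459636, -0.51420668,  0.24961099]), 'tcp_rot': array([-1.79926723e+02, -1.24119752e-03,  2.07259299e+01]), 'wrist_force': array([-0.06653962,  0.91676978, -0.77749473]), 'torque': array([-0.0516025 , -0.01035317,  0.00528139]), 'grasp_force': 0.0, 'opening': 0.08532200484316975}
top [ 0.44918368 -0.00522912  1.04823193] {'vertical_fov': 54.14036020964787, 'cx': 252.38824806603168, 'cy': 192.08207519007848, 'rvec': array([ 2.1761676 , -2.13612691,  0.09244667]), 'tvec': array([0.00727856, 0.55863969, 0.99420934])}
scene [0.88223051 0.26792189 0.82891583] {'vertical_fov': 53.18699788673392, 'cx': 256.0035897894548, 'cy': 192.29756240027046, 'rvec': array([ 1.29490044,  2.52850072, -0.65363433]), 'tvec': array([ 0.30012741, -0.36264369,  1.14700801])}
{'vertical_fov': 69.0018386875295, 'cx': 262.05463145655756, 'cy': 190.83854499623493, 'hand_eye': array([[-2.76032800e-04, -9.52457776e-01, -3.04670491e-01,
         7.68886234e-02],
       [ 9.99999891e-01, -3.77342255e-04,  2.73639216e-04,
        -8.41644101e-05],
       [-3.75594849e-04, -3.04670383e-01,  9.52457777e-01,
        -1.23789136e-01],
       [ 0.00000000e+00,  0.00000000e+00,  0.00000000e+00,
         1.00000000e+00]])}
```

View pics/top0.png

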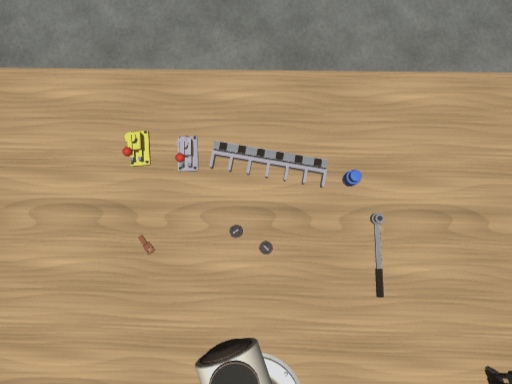

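View pics/scene0.png

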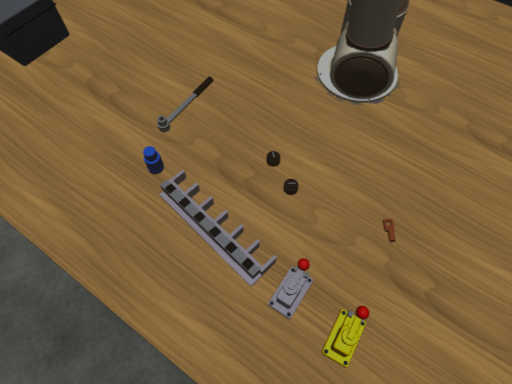

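The top view (up = +x, left = +y) shows the following:
- **Rack:** it spans (212–327, 143–185), with the cleaner at (353,177).
- **Spreader:** candidates are the grey one with a red knob at (187,153) and a yellow one at (138,147). Grey matches "cast aluminium" and sits beside the rack's +y end.
- **Plug:** candidates are (236,231) and (266,247). The left one, (236,231), is farthest to the robot's left.

I'll measure these and confirm with one enlarged crop.

```bash
python3 - <<'E'
from h import *
a=np.load('top0.npz'); p=a['p']; d=a['d']; X=cloud('top',d)
cv2.imwrite('pics/crop.png',cv2.resize(p[120:265,110:340,::-1],None,fx=3.4,fy=3.4,interpolation=cv2.INTER_CUBIC))
g=p.max(2).astype(int)
m=(g<55).astype(np.uint8); m[:125]=0;m[265:]=0;m[:,:205]=0;m[:,345:]=0
n,l,s,c=cv2.connectedComponentsWithStats(m)
B=[]
for i in range(1,n):
    if s[i,4]<15: continue
    z=np.median(X[l==i][:,2]); isb=c[i,1]<200
    w=ray('top',c[i],0.05 if isb else 0.02)[0]; print(c[i].round(1),s[i,4],'z',z.round(3),w.round(4))
    if isb: B.append(w)
B=np.array(B); B=B[np.argsort(-B[:,1])]; print('spacing',np.linalg.norm(np.diff(B[:,:2],axis=0),axis=1).round(4))
k=130-52*np.arange(len(B)); 
A=np.polyfit(k/1000,B[:,:2],1); ey=A[0]/np.linalg.norm(A[0]); ex=np.array([ey[1],-ey[0]]); o=A[1]-ex*.034
print('yaw',np.degrees(np.arctan2(-ey[0],ey[1])),np.linalg.norm(A[0]),'origin',o)
for nm,uv in (('spr',(189,153)),('clean',(354,177))):
    w=ray('top',uv,.03)[0][:2]; print(nm,w,'rack',(w-o)@ex,(w-o)@ey)
# rack from depth: top faces
r=np.s_[135:192,205:335]; Q=X[r].reshape(-1,3); Q=Q[(Q[:,2]>.024)&(Q[:,2]<.06)]; L=np.c_[(Q[:,:2]-o)@ex,(Q[:,:2]-o)@ey,Q[:,2]]
print('rackL',np.percentile(L,[1,50,99],axis=0))
print('bench z',np.median(X[200:220,300:340,2]))
E
```

```text
[222.6 145.3] 24 z 0.049 [0.6825 0.1006 0.05  ]
[241.1 148.6] 22 z 0.05 [0.6742 0.05   0.05  ]
[278.8 155.4] 22 z 0.049 [ 0.657 -0.052  0.05 ]
[298.3 158.4] 23 z 0.048 [ 0.6496 -0.1047  0.05  ]
[317.2 161.7] 23 z 0.05 [ 0.6415 -0.1554  0.05  ]
spacing [0.0513 0.1035 0.0532 0.0513]
yaw -9.08130575798615 1.298450751792229 origin [ 0.622078   -0.06027732]
spr [0.66409913 0.19520441] rack 0.0011702217308624493 0.25891180295837285
clean [ 0.60455195 -0.25826786] rack 0.013943644323397278 -0.1982750388905566
rackL [[-0.02426969 -0.11908434  0.02540239]
 [ 0.02248797  0.03675614  0.04268952]
 [ 0.04333924  0.19454562  0.05204194]]
bench z -0.00024156705488442842
```

View pics/crop.png

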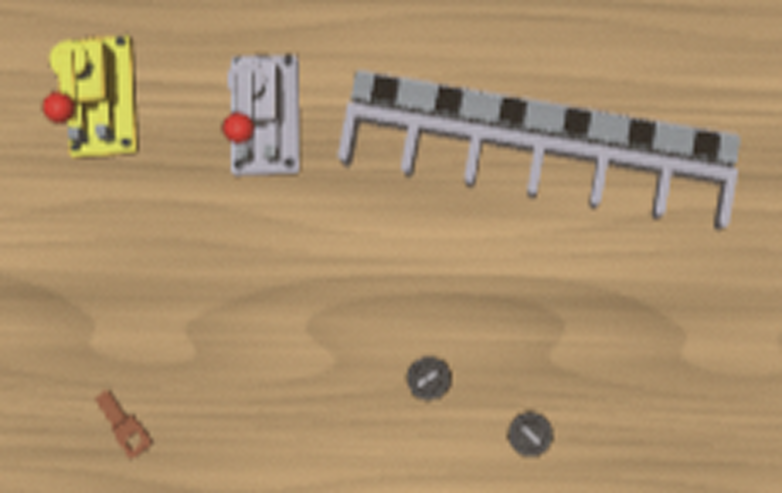

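The crop confirms it: the grey spreader with the red knob is next to the rack's left (+y) end, and the left plug is at crop (429,378). The fit missed one bump, which skewed the indices, so I'll refit.

```bash
python3 - <<'E'
from h import *
a=np.load('top0.npz'); p=a['p']; d=a['d']; X=cloud('top',d)
uv=np.array([[222.6,145.3],[241.1,148.6],[278.8,155.4],[298.3,158.4],[317.2,161.7]]); k=np.array([130,78,-26,-78,-130])/1000
B=ray('top',uv,.05)[:,:2]; A=np.polyfit(k,B,1); ey=A[0]/np.linalg.norm(A[0]); ex=np.array([ey[1],-ey[0]]); o=A[1]-ex*.034
print('scale',np.linalg.norm(A[0]),'yaw',np.degrees(np.arctan2(-ey[0],ey[1])),'o',o)
tr=lambda x,y:(o+ex*x+ey*y).round(4)
for y in(.13,.078,.026): print('bump',tr(.034,y))
print('home',tr(-.006,.026),'nose',tr(-.026,.026))
for nm,u,z in(('spr',(189,153),.03),('clean',(354,177),.07)):
    w=ray('top',u,z)[0][:2]; print(nm,(w-o)@ex,(w-o)@ey)
r=np.s_[135:192,205:335]; Q=X[r].reshape(-1,3); Q=Q[(Q[:,2]>.026)&(Q[:,2]<.034)]; L=np.c_[(Q[:,:2]-o)@ex,(Q[:,:2]-o)@ey]
print('rackL',np.percentile(L,[1,99],axis=0))
for n,c in(('top',(236,231)),):
    m=(p.max(2)<85).astype(np.uint8); q=np.zeros_like(m); q[218:244,224:248]=m[218:244,224:248]
    mo=cv2.moments(q,True); u=(mo['m10']/mo['m00'],mo['m01']/mo['m00']); w=ray(n,u,.021)[0]; print('plug',u,mo['m00'],w,'rack',(w[:2]-o)@ex,(w[:2]-o)@ey)
    print(X[q>0][:,2].max())
    q[:]=0; q[235:260,254:280]=m[235:260,254:280]; mo=cv2.moments(q,True); w=ray(n,(mo['m10']/mo['m00'],mo['m01']/mo['m00']),.021)[0]; print('decoy',w)
# scene check for bumps
s=np.load('scene0.npz'); m=(s['p'].max(2)<45).astype(np.uint8); m[:175]=0; m[280:]=0; m[:,:150]=0;m[:,275:]=0
n_,l,st,c=cv2.connectedComponentsWithStats(m)
for i in range(1,n_):
    if st[i,4]>20:
        w=ray('scene',c[i],.05)[0][:2]; print('sc',c[i].round(),st[i,4],(w-o)@ex,(w-o)@ey)
E
```

```text
scale 0.9984663677477357 yaw -9.12232630833057 o [ 0.62819755 -0.02175966]
bump [0.6824 0.1012]
bump [0.6741 0.0499]
bump [ 0.6659 -0.0015]
home [0.6264 0.0049] nose [0.6066 0.008 ]
spr 0.0010494051575213829 0.2199118739273425
clean 0.006547920879667033 -0.2284187700848836
rackL [[-0.02542251 -0.15999742]
 [ 0.02257711  0.15699662]]
plug (235.43333333333334, 230.25) 60.0 [0.45404595 0.06197638 0.021     ] rack -0.18522470324330464 0.05506647194636256
1.0482319304566226
decoy [ 0.41236457 -0.02172906  0.021     ]
sc [170. 188.] 52 0.03456439777564351 -0.12943492010369195
sc [181. 201.] 72 0.03793060975787939 -0.0843885183182442
sc [199. 216.] 62 0.03538737511971926 -0.026130198169139546
sc [214. 231.] 61 0.03504742824193088 0.025658858137056664
sc [224. 250.] 22 0.04783880979553646 0.07233536563759163
sc [231. 247.] 71 0.034751298017994744 0.07743384477934649
sc [247. 263.] 76 0.035061335920331296 0.12876560860916111
```

Both views agree on the rack pose to about 2 mm: +y end at the spreader, yaw -9.1°. I'll move above bump_a with the fingers shut.

{"fn": "play_rows", "kwargs": {"increments": [[[674, -403, 100], [0, 0, 29.8], 1], [[674, -403, 100], [0, 0, 29.8], 1], [[674, -403, 100], [0, 0, 29.8], 1], [[674, -403, 100], [0, 0, 29.8], 1], [[674, -403, 100], [0, 0, 29.8], 1], [[674, -403, 100], [0, 0, 29.8], 1], [[674, -403, 100], [0, 0, 29.8], 1], [[674, -403, 100], [0, 0, 29.8], 1], [[674, -403, 100], [0, 0, 29.8], 1], [[674, -403, 100], [0, 0, 29.8], 1], [[674, -403, 100], [0, 0, 29.8], 1], [[674, -403, 100], [0, 0, 29.8], 1], [[674, -403, 100], [0, 0, 29.8], 1], [[674, -403, 100], [0, 0, 29.8], 1], [[674, -403, 100], [0, 0, 29.8], 1], [[674, -403, 100], [0, 0, 29.8], 1], [[674, -403, 100], [0, 0, 29.8], 1], [[674, -403, 100], [0, 0, 29.8], 1], [[674, -403, 100], [0, 0, 29.8], 1], [[674, -403, 100], [0, 0, 29.8], 1]]}}

```text
time: 2.1
ee_pos: [0.6664, -0.0368, 0.1516]
tcp_rot: [-177.9, 0.1, -3.9]
wrist_force: [0.3, -0.3, 1.2]
opening: -0.0004
grasp_force: 0.0
```

{"fn": "play_rows", "kwargs": {"increments": [[[0, 0, 0], [0, 0, 0], 1], [[0, 0, 0], [0, 0, 0], 1], [[0, 0, 0], [0, 0, 0], 1], [[0, 0, 0], [0, 0, 0], 1]]}}

```text
time: 2.5
ee_pos: [0.666, -0.0369, 0.1519]
tcp_rot: [-177.9, 0.1, -3.9]
wrist_force: [0.8, -0.2, -0.0]
opening: 0.0004
grasp_force: 0.0
```

```bash
cat >> h.py <<'E'
YAW=-9.1223; O=np.array([.628198,-.02176]); EX=np.array([np.cos(np.radians(YAW)),np.sin(np.radians(YAW))]); EY=np.array([-EX[1],EX[0]])
def W(x,y): return O+EX*x+EY*y
def delta(xyz,yaw,o):
    Rt=R.from_euler('xyz',o['tcp_rot'],degrees=True); Rg=R.from_euler('xyz',[180,0,yaw],degrees=True)
    return (Rt.inv().apply(np.array(xyz)-o['ee_pos'])*1000).round(1),(Rt.inv()*Rg).as_rotvec(degrees=True).round(2)
def rack(o): d=o['ee_pos'][:2]-O; return (d@EX*1000).round(1),(d@EY*1000).round(1),(o['ee_pos'][2]*1000).round(1)
E
python3 - <<'E'
from h import *
o=telemetry.get_obs(); print(o['ee_pos'],o['tcp_rot'],o['qd'].round(2),o['wrist_force'],rack(o)); print(delta([*W(.034,.13),.09],YAW,o))
E
```

```text
[ 0.66604486 -0.03692663  0.15191352] [-1.77943692e+02  7.12688206e-02 -3.93393968e+00] [ 0.02  0.1   0.01 -0.08  0.06  0.  ] [ 0.80894469 -0.16072367 -0.00829318] (np.float64(39.8), np.float64(-9.0), np.float64(151.9))
(array([   6.9, -136.6,   66.9]), array([-2.05,  0.16,  5.19]))
```

{"fn": "play_rows", "kwargs": {"increments": [[[7, -136, 50], [-2.05, 0.16, 5.2], 1], [[7, -136, 50], [-2.05, 0.16, 5.2], 1], [[7, -136, 50], [-2.05, 0.16, 5.2], 1], [[7, -136, 50], [-2.05, 0.16, 5.2], 1], [[7, -136, 50], [-2.05, 0.16, 5.2], 1], [[7, -136, 50], [-2.05, 0.16, 5.2], 1], [[7, -136, 50], [-2.05, 0.16, 5.2], 1]]}}

```text
time: 3.2
ee_pos: [0.6732, -0.0353, 0.1086]
tcp_rot: [-177.9, 0.1, -3.8]
wrist_force: [0.4, 0.3, 0.9]
opening: -0.0002
grasp_force: 0.0
```

```bash
python3 - <<'E'
from h import *
o=telemetry.get_obs(); print(o['ee_pos'],o['tcp_rot'],o['qd'].round(2),o['wrist_force'],rack(o)); print(delta([*W(.034,.13),.07],YAW,o))
p,d=camera('wrist'); cv2.imwrite('pics/w1.png',p[...,::-1])
E
```

```text
[ 0.67318901 -0.03529603  0.1086491 ] [-1.77881986e+02  9.89887906e-02 -3.78033400e+00] [ 0.1   0.28 -0.44 -1.15  0.06 -0.01] [0.38350203 0.27366365 0.8761881 ] (np.float64(46.6), np.float64(-6.2), np.float64(108.6))
(array([   0.2, -135.3,   43.7]), array([-2.11,  0.2 ,  5.34]))
```

View pics/w1.png

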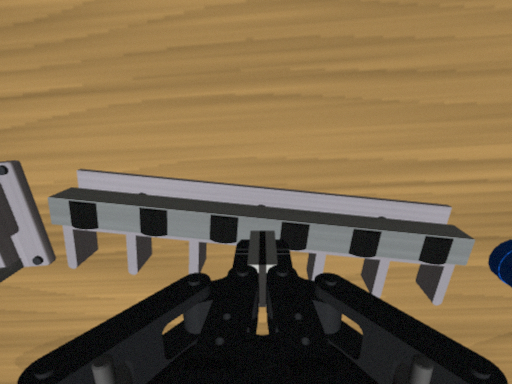

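The wrist view shows the shut fingertips near (262,245), between bumps 3 and 4 at rack y≈0. The sideways part of the move didn't happen, so I'll check the joints.

```bash
python3 - <<'E'
from h import *
o=telemetry.get_obs(); print(o['time'],o['q'],o['joint_efforts'],o['torque'],rack(o))
E
```

```text
3.25 [ -3.83850319  21.75476122  14.29616224  82.65224967   2.11799805
 179.94211625] [-5.30282152e-02 -7.12116051e+01  4.74567997e+01  6.35923329e-02
  1.14577487e-01  5.99285818e-05] [-0.05952115  0.03671162 -0.03055197] (np.float64(46.5), np.float64(-6.3), np.float64(108.5))
```

Joint 6 is at its +180° limit, since yaw = q1 − q6 + 180. The half-turned pose (yaw 170.9°) gives the same grasp and is well inside the range, so I'll turn there.

{"fn": "play_rows", "kwargs": {"increments": [[[0, 0, -20], [0, 0, -10], 1], [[0, 0, -20], [0, 0, -150], 1], [[0, 0, -20], [0, 0, -150], 1], [[0, 0, -20], [0, 0, -150], 1], [[0, 0, -20], [0, 0, -150], 1], [[0, -135, -20], [0, 0, -150], 1], [[0, -135, -20], [0, 0, -150], 1], [[0, -135, -20], [0, 0, -150], 1], [[0, -135, -20], [0, 0, -150], 1], [[0, -135, -20], [0, 0, -150], 1], [[0, -135, -20], [0, 0, -150], 1], [[0, -135, -20], [0, 0, -150], 1], [[0, -135, -20], [0, 0, -150], 1], [[0, -135, -20], [0, 0, -150], 1], [[0, -135, -20], [0, 0, -150], 1], [[0, -135, -20], [0, 0, -150], 1], [[0, -135, -20], [0, 0, -150], 1], [[0, -135, -20], [0, 0, -150], 1], [[0, -135, -20], [0, 0, -150], 1], [[0, -135, -20], [0, 0, -150], 1]]}}

```text
time: 5.25
ee_pos: [0.6821, 0.0985, 0.1338]
tcp_rot: [178.2, -1.1, 146.1]
wrist_force: [-0.2, 0.7, -0.2]
opening: 0.0002
grasp_force: 0.0
```

```bash
python3 - <<'E'
from h import *
o=telemetry.get_obs(); print(o['time'],o['tcp_rot'],o['q'].round(1),o['qd'].round(2),rack(o)); print(delta([*W(.034,.13),.09],YAW+180,o))
E
```

```text
5.25 [178.21215357  -1.14744452 146.09563618] [ 7.4 23.4 19.2 85.5  2.1 41.3] [-0.04 -0.03 -0.12 -0.02 -0.05  0.03] (np.float64(34.1), np.float64(127.3), np.float64(133.8))
(array([ 0.4,  1. , 43.8]), array([  2.01,  -0.74, -24.8 ]))
```

{"fn": "play_rows", "kwargs": {"increments": [[[0.4, 1, 44], [2, -0.75, -24.8], 1], [[0.4, 1, 44], [2, -0.75, -24.8], 1], [[0.4, 1, 44], [2, -0.75, -24.8], 1], [[0.4, 1, 44], [2, -0.75, -24.8], 1], [[0.4, 1, 44], [2, -0.75, -24.8], 1], [[0.4, 1, 44], [2, -0.75, -24.8], 1]]}}

```text
time: 5.85
ee_pos: [0.6824, 0.1011, 0.0899]
tcp_rot: [180.0, 0.0, 170.8]
wrist_force: [0.9, -0.9, 0.1]
opening: -0.0
grasp_force: 0.0
```

```bash
python3 - <<'E'
from h import *
o=telemetry.get_obs(); print(o['time'],o['tcp_rot'],o['wrist_force'],rack(o)); print(delta([*W(.034,.13),.066],YAW+180,o))
E
```

```text
5.85 [1.79975091e+02 1.60043374e-02 1.70795800e+02] [ 0.89017599 -0.85483086  0.12513604] (np.float64(34.0), np.float64(129.9), np.float64(89.9))
(array([ 0. ,  0.1, 23.9]), array([ 0.02,  0.02, -0.08]))
```

{"fn": "play_rows", "kwargs": {"increments": [[[0, 0, 16], [0, 0, 0], 1], [[0, 0, 21], [0, 0, 0], 1], [[0, 0, 25], [0, 0, 0], 1], [[0, 0, 25], [0, 0, 0], 1], [[0, 0, 25], [0, 0, 0], 1]]}}

```text
time: 6.35
ee_pos: [0.6819, 0.1011, 0.0647]
tcp_rot: [-180.0, -0.0, 171.0]
wrist_force: [-1.8, -0.3, 2.9]
opening: -0.0
grasp_force: 1.4
```

Force is 2.9 N up, so bump 1 is touched. Next come bump 2 and bump 3.

{"fn": "play_rows", "kwargs": {"increments": [[[0, 0, -20], [0, 0, 0], 1], [[0, -26, -20], [0, 0, 0], 1], [[0, -52, -20], [0, 0, 0], 1], [[0, -52, -20], [0, 0, 0], 1], [[0, -52, -8], [0, 0, 0], 1], [[0, -52, -3], [0, 0, 0], 1], [[0, -52, 0], [0, 0, 0], 1], [[0, -52, 0], [0, 0, 0], 1], [[0, -52, 0], [0, 0, 0], 1]]}}

```text
time: 7.25
ee_pos: [0.674, 0.0503, 0.0647]
tcp_rot: [180.0, -0.0, 171.0]
wrist_force: [-1.1, -0.1, 3.6]
opening: -0.0004
grasp_force: 1.4
```

{"fn": "play_rows", "kwargs": {"increments": [[[0, 0, -20], [0, 0, 0], 1], [[0, -26, -20], [0, 0, 0], 1], [[0, -52, -20], [0, 0, 0], 1], [[0, -52, -20], [0, 0, 0], 1], [[0, -52, -8], [0, 0, 0], 1], [[0, -52, -3], [0, 0, 0], 1], [[0, -52, 0], [0, 0, 0], 1], [[0, -52, 0], [0, 0, 0], 1], [[0, -52, 0], [0, 0, 0], 1]]}}

```text
time: 8.15
ee_pos: [0.6658, -0.0009, 0.0647]
tcp_rot: [180.0, -0.0, 171.1]
wrist_force: [-2.2, 0.8, 3.6]
opening: 0.0002
grasp_force: 1.4
```

```bash
python3 - <<'E'
from h import *
o=telemetry.get_obs(); print(o['time'],o['tcp_rot'],o['wrist_force'],rack(o))
E
```

```text
8.15 [ 1.79986209e+02 -3.56507552e-02  1.71051044e+02] [-2.23715194  0.75273948  3.6317988 ] (np.float64(33.8), np.float64(26.5), np.float64(64.7))
```

All three bumps are counted in order. Now I'll lift and go behind the plug.

{"fn": "play_rows", "kwargs": {"increments": [[[0, 0, -50], [0, 0, 0], 1], [[0, 0, -60], [0, 0, 0], 1], [[0, 0, -60], [0, 0, 0], 0.77]]}}

```text
time: 8.45
ee_pos: [0.6673, -0.0012, 0.1274]
tcp_rot: [179.9, 0.3, 171.0]
wrist_force: [-0.4, -0.2, -0.6]
opening: 0.0136
grasp_force: 0.0
```

```bash
python3 - <<'E'
from h import *
o=telemetry.get_obs(); print(o['time'],o['tcp_rot'],rack(o)); print(delta([.413,.078,.12],158.8,o))
E
```

```text
8.45 [179.94950608   0.25127168 171.03246094] (np.float64(35.3), np.float64(26.5), np.float64(127.4))
(array([263.5,  38.6,   6.3]), array([ 0.08,  0.24, 12.23]))
```

{"fn": "play_rows", "kwargs": {"increments": [[[45, 7, 5], [0, 0, 12.2], 0.77], [[90, 14, 5], [0, 0, 12.2], 0.77], [[135, 21, 5], [0, 0, 12.2], 0.77], [[180, 28, 5], [0, 0, 12.2], 0.77], [[225, 34, 5], [0, 0, 12.2], 0.77], [[263, 39, 5], [0, 0, 12.2], 0.77], [[263, 39, 5], [0, 0, 12.2], 0.77], [[263, 39, 5], [0, 0, 12.2], 0.77], [[263, 39, 5], [0, 0, 12.2], 0.77]]}}

```text
time: 9.35
ee_pos: [0.4127, 0.078, 0.1191]
tcp_rot: [-180.0, -0.0, 158.8]
wrist_force: [0.3, 0.4, -0.2]
opening: 0.0197
grasp_force: 0.0
```

```bash
python3 - <<'E'
from h import *
o=telemetry.get_obs(); print(o['time'],o['tcp_rot'],rack(o),o['ee_pos'],o['opening']);
p,d=camera('wrist'); cv2.imwrite('pics/w2.png',p[...,::-1]); X=cloud('wrist',d,o)
q=(np.abs(X[...,:2]-[.454,.062]).max(-1)<.035)&(X[...,2]>.013)&(X[...,2]<.023); S=X[q]; print('disc ring',q.sum(),np.percentile(S,[1,50,99],axis=0).round(4))
c,r=cv2.minEnclosingCircle(S[(np.abs(S[:,2]-.02)<.003)][:,:2].astype(np.float32)*1000); print(c,r)
q=(np.abs(X[...,:2]-[.454,.062]).max(-1)<.035)&(X[...,2]>.025)&(X[...,2]<.032); S=X[q];print('knob',S.mean(0),cv2.minEnclosingCircle(S[:,:2].astype(np.float32)*1000))
print(delta([.413,.078,.024],158.8,o))
E
```

```text
9.35 [-1.79989583e+02 -2.41048874e-02  1.58814780e+02] (np.float64(-228.6), np.float64(64.4), np.float64(119.1)) [0.41271905 0.07801543 0.11907563] 0.01973216829224859
disc ring 630 [[0.4321 0.0458 0.0132]
 [0.4422 0.0668 0.0199]
 [0.4666 0.0777 0.0225]]
(449.7654113769531, 60.706974029541016) 18.155622482299805
knob [0.44895223 0.06068575 0.02807303] ((449.6524963378906, 60.39247131347656), 11.120978355407715)
(array([-0.3,  0.1, 95.1]), array([-0.01, -0.02,  0.01]))
```

View pics/w2.png

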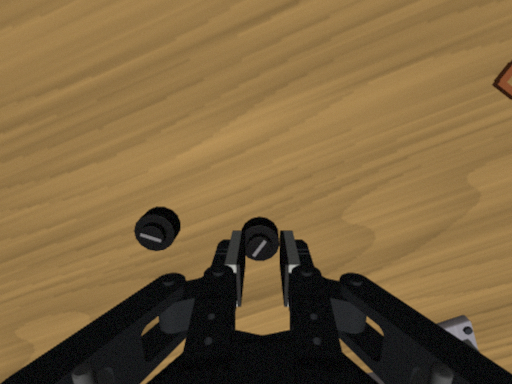

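The wrist view (image up = robot side) shows the target plug at (260,240), the decoy at (157,230), and the fingers straddling the plug's line. Ring and knob radii come out at 18.2 and 11.1 mm, as specified. I'll descend behind it.

{"fn": "play_rows", "kwargs": {"increments": [[[3, -2, 40], [0, 0, 0], 0.77], [[3, -2, 75], [0, 0, 0], 0.77], [[3, -2, 90], [0, 0, 0], 0.77], [[3, -2, 95], [0, 0, 0], 0.77], [[3, -2, 95], [0, 0, 0], 0.77], [[3, -2, 95], [0, 0, 0], 0.77]]}}

```text
time: 10.0
ee_pos: [0.4096, 0.0773, 0.0255]
tcp_rot: [180.0, 0.0, 158.8]
wrist_force: [-0.4, 0.7, 0.8]
opening: 0.0198
grasp_force: 0.0
```

```bash
python3 - <<'E'
from h import *
o=telemetry.get_obs(); print(o['time'],rack(o),o['wrist_force']); print(delta([*W(-.080,.0315),.024],158.8,o))
E
```

```text
10.0 (np.float64(-231.5), np.float64(63.1), np.float64(25.5)) [-0.42285162  0.74683947  0.77554335]
(array([-154.8,    0.8,    1.6]), array([ 0.03,  0.04, -0.  ]))
```

Push most of the way, then check.

{"fn": "play_rows", "kwargs": {"increments": [[[-8, 0, 1], [0, 0, 0], 0.77], [[-14, 0, 1], [0, 0, 0], 0.77], [[-20, 0, 1], [0, 0, 0], 0.77], [[-27, 0, 1], [0, 0, 0], 0.77], [[-34, 0, 1], [0, 0, 0], 0.77], [[-41, 0, 1], [0, 0, 0], 0.77], [[-48, 0, 1], [0, 0, 0], 0.77], [[-55, 0, 1], [0, 0, 0], 0.77], [[-62, 0, 1], [0, 0, 0], 0.77], [[-69, 0, 1], [0, 0, 0], 0.77], [[-76, 0, 1], [0, 0, 0], 0.77], [[-83, 0, 1], [0, 0, 0], 0.77], [[-90, 0, 1], [0, 0, 0], 0.77], [[-96, 0, 1], [0, 0, 0], 0.77], [[-102, 0, 1], [0, 0, 0], 0.77], [[-107, 0, 1], [0, 0, 0], 0.77], [[-111, 0, 1], [0, 0, 0], 0.77], [[-114, 0, 1], [0, 0, 0], 0.77], [[-116, 0, 1], [0, 0, 0], 0.77], [[-116, 0, 1], [0, 0, 0], 0.77]]}}

```text
time: 12.0
ee_pos: [0.5171, 0.0353, 0.0235]
tcp_rot: [-180.0, -0.0, 158.8]
wrist_force: [-0.4, 0.4, 0.1]
opening: 0.0196
grasp_force: 0.0
```

```bash
cat > look.py <<'E'
from h import *
import sys
o=telemetry.get_obs(); print(o['time'],rack(o),o['wrist_force'],o['opening'])
for n in ('wrist','top','scene'):
    p,d=camera(n); cv2.imwrite(f'pics/{n}_{sys.argv[1]}.png',p[...,::-1])
    X=cloud(n,d,o); L=np.stack([(X[...,:2]-O)@EX,(X[...,:2]-O)@EY,X[...,2]],-1)*1000
    q=(p.max(2)<100)&(d>0)&(L[...,0]>-130)&(L[...,0]<12)&(np.abs(L[...,1]-35)<40)
    k=q&(L[...,2]>25)&(L[...,2]<31); r=q&(L[...,2]>17)&(L[...,2]<22)
    for nm,m in(('knob',k),('ring',r)):
        if m.sum()>5: c,rr=cv2.minEnclosingCircle(L[m][:,:2].astype(np.float32)); print(n,nm,m.sum(),np.round(c,1),round(rr,1),L[m].mean(0).round(1))
E
python3 look.py 3
```

```text
12.0 (np.float64(-118.7), np.float64(38.7), np.float64(23.5)) [-0.36322006  0.41148654  0.12884972] 0.01962240540220222
wrist knob 1296 [-109.1   39.1] 26.6 [-101.1   36.6   27.9]
wrist ring 1091 [-105.2   38.2] 29.4 [-105.3   37.2   19.9]
scene knob 99 [-50.   35.3] 67.2 [-68.   34.9  27.3]
scene ring 115 [-51.9  30.5] 64.9 [-79.2  36.7  18.8]
```

```bash
python3 -c "
import cv2,numpy as np
a=cv2.imread('pics/wrist_3.png');b=cv2.imread('pics/scene_3.png')
b=cv2.resize(b[120:264,144:336],(512,384))
cv2.imwrite('pics/m3.png',cv2.resize(np.hstack([a,b]),(800,300)))"
```

```text
(no output)
```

View pics/m3.png

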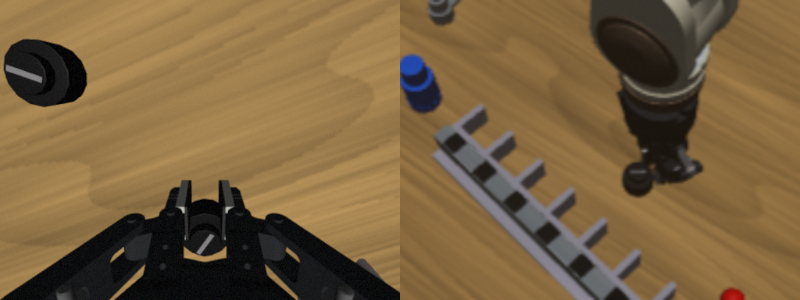

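In the left panel (wrist view) the plug is nested against both fingertips at (206,235). In the right panel (scene crop) it stands upright just ahead of the fingers at (637,180). I'll finish the diagonal: about 40 mm more, to rack (-80, 31.5).

{"fn": "play_rows", "kwargs": {"increments": [[[-6, 0, 0], [0, 0, 0], 0.77], [[-12, 0, 0], [0, 0, 0], 0.77], [[-18, 0, 0], [0, 0, 0], 0.77], [[-24, 0, 0], [0, 0, 0], 0.77], [[-30, 0, 0], [0, 0, 0], 0.77], [[-34, 0, 0], [0, 0, 0], 0.77], [[-37, 0, 0], [0, 0, 0], 0.77], [[-38, 0, 0], [0, 0, 0], 0.77], [[-38, 0, 0], [0, 0, 0], 0.77]]}}

```text
time: 13.05
ee_pos: [0.5524, 0.0216, 0.0235]
tcp_rot: [-180.0, -0.0, 158.8]
wrist_force: [0.5, 0.3, 0.2]
opening: 0.0197
grasp_force: 0.0
```

```bash
python3 - <<'E'
from h import *
o=telemetry.get_obs(); print(o['time'],rack(o),o['wrist_force'],delta([*W(-.087,.026),.024],YAW+180,o))
print('exp plug',rack(o)[0]+25.4,rack(o)[1]-5.5)
p,d=camera('scene'); X=cloud('scene',d); L=np.stack([(X[...,:2]-O)@EX,(X[...,:2]-O)@EY,X[...,2]],-1)*1000
c=cv2.resize(p[140:260,160:320,::-1],(800,600),interpolation=cv2.INTER_CUBIC); cv2.imwrite('pics/s4.png',c)
for uv in ((0,0),): pass
E
```

```text
13.05 (np.float64(-81.7), np.float64(30.8), np.float64(23.5)) [0.49052288 0.2530258  0.23528794] (array([ 4.2, -5.8, -0.5]), array([ -0.  ,  -0.02, -12.07]))
exp plug -56.300000000000004 25.3
```

View pics/s4.png

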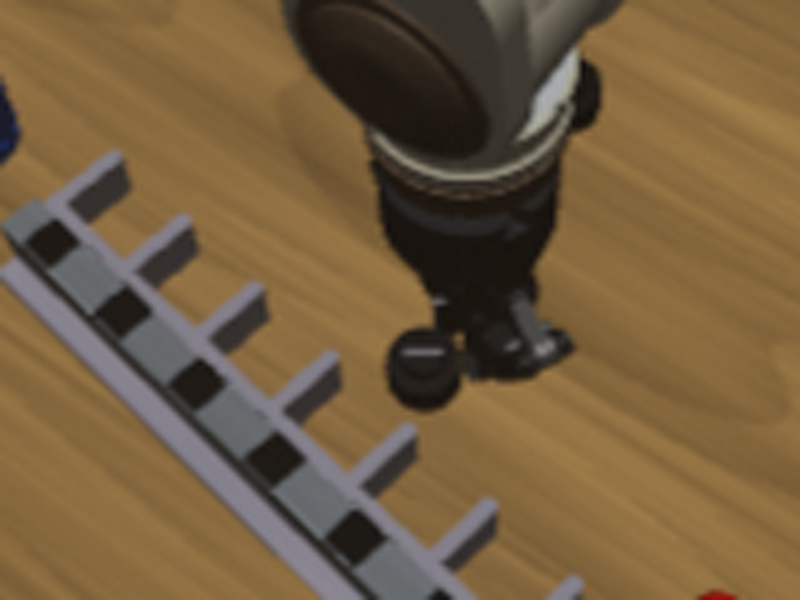

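The plug stands at crop (424,352), upright and touching the fingertips. The noses of the middle and next dividers are at (335,358) and (410,432). I'll check its rack position from these.

```bash
python3 - <<'E'
from h import *
for nm,u,z in(('knob',(424,352),.028),('nose0',(335,356),.03),('nose52',(410,430),.03),('nose-52',(262,288),.03)):
    w=ray('scene',(160+u[0]/5-.4,140+u[1]/5-.4),z)[0][:2]; print(nm,((w-O)@EX*1000).round(1),((w-O)@EY*1000).round(1))
E
```

```text
knob -55.3 26.7
nose0 -24.1 -0.3
nose52 -22.6 51.3
nose-52 -24.1 -51.0
```

{"fn": "play_rows", "kwargs": {"increments": [[[8, 0, 0], [0, 0, 0], 0.77], [[14, 0, 0], [0, 0, 0], 0.77], [[14, -4, 0], [0, 0, -6], 0.9], [[14, -4, 0], [0, 0, -12.1], 0.9], [[14, -4, 0], [0, 0, -12.1], 0.9], [[14, -4, 0], [0, 0, -12.1], 0.9]]}}

```text
time: 13.7
ee_pos: [0.5375, 0.0231, 0.0237]
tcp_rot: [180.0, -0.0, 170.7]
wrist_force: [0.4, 1.1, -0.1]
opening: 0.0087
grasp_force: 0.0
```

```bash
python3 - <<'E'
from h import *
o=telemetry.get_obs(); print(o['time'],rack(o),o['wrist_force'],o['opening'],delta([*W(-.034,.026),.024],YAW+180,o))
E
```

```text
13.7 (np.float64(-96.6), np.float64(30.0), np.float64(23.7)) [ 0.3998253   1.05899909 -0.09060077] 0.008722356231443632 (array([-62.6,  -3.8,  -0.3]), array([ 0.  , -0.01, -0.13]))
```

{"fn": "play_rows", "kwargs": {"increments": [[[0, -3.7, 0], [0, 0, -0.1], 0.9], [[-5, -3.7, 0], [0, 0, -0.1], 0.9], [[-10, -3.7, 0], [0, 0, -0.1], 0.9], [[-15, -3.7, 0], [0, 0, -0.1], 0.9], [[-20, -3.7, 0], [0, 0, -0.1], 0.9], [[-25, -3.7, 0], [0, 0, -0.1], 0.9], [[-30, -3.7, 0], [0, 0, -0.1], 0.9], [[-35, -3.7, 0], [0, 0, -0.1], 0.9], [[-40, -3.7, 0], [0, 0, -0.1], 0.9], [[-45, -3.7, 0], [0, 0, -0.1], 0.9], [[-49, -3.7, 0], [0, 0, -0.1], 0.9], [[-52, -3.7, 0], [0, 0, -0.1], 0.9], [[-54, -3.7, 0], [0, 0, -0.1], 0.9], [[-55, -3.7, 0], [0, 0, -0.1], 0.9], [[-55, -3.7, 0], [0, 0, -0.1], 0.9]]}}

```text
time: 15.2
ee_pos: [0.5916, 0.0106, 0.0235]
tcp_rot: [-180.0, -0.0, 171.0]
wrist_force: [0.5, -0.3, 0.6]
opening: 0.0087
grasp_force: 0.0
```

```bash
python3 - <<'E'
from h import *
o=telemetry.get_obs(); print(o['time'],rack(o),o['wrist_force'])
p,d=camera('scene'); cv2.imwrite('pics/s5.png',cv2.resize(p[140:260,160:320,::-1],(800,600),interpolation=cv2.INTER_CUBIC))
E
```

```text
15.2 (np.float64(-41.2), np.float64(26.1), np.float64(23.5)) [ 0.48566341 -0.32786356  0.61664608]
```

View pics/s5.png

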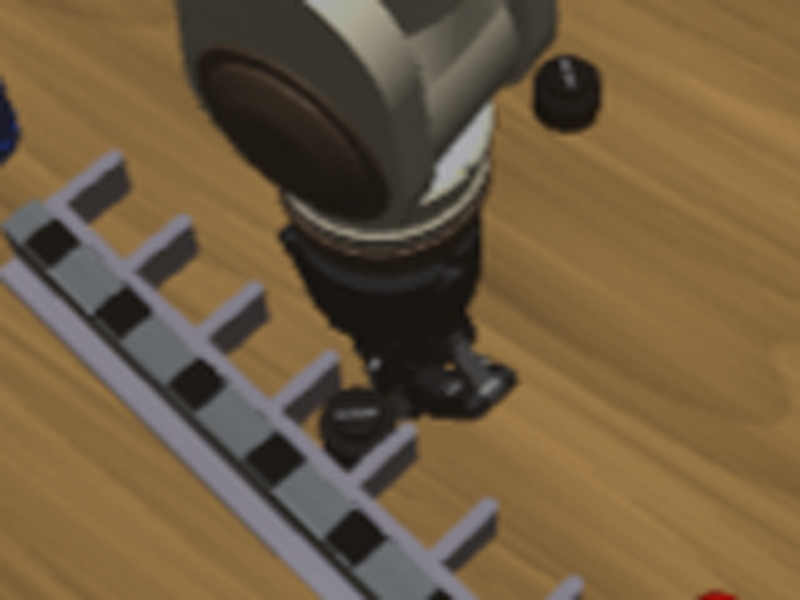

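The plug is in the third gap, at crop (357,415), between the y=0 and y=52 dividers. I'll push the last few millimetres gently.

{"fn": "play_rows", "kwargs": {"increments": [[[-2, 0, 0], [0, 0, 0], 0.9], [[-4, 0, 0], [0, 0, 0], 0.9], [[-5, 0, 0], [0, 0, 0], 0.9], [[-6, 0, 0], [0, 0, 0], 0.9], [[-7, 0, 0], [0, 0, 0], 0.9], [[-7, 0, 0], [0, 0, 0], 0.9], [[-7, 0, 0], [0, 0, 0], 0.9]]}}

```text
time: 15.95
ee_pos: [0.5977, 0.0097, 0.0235]
tcp_rot: [-180.0, -0.1, 171.0]
wrist_force: [-6.5, 0.9, 3.7]
opening: 0.0085
grasp_force: 2.8
```

```bash
python3 - <<'E'
from h import *
o=telemetry.get_obs(); print(o['time'],rack(o),o['wrist_force'])
E
```

```text
15.95 (np.float64(-35.1), np.float64(26.2), np.float64(23.5)) [-6.50243293  0.92253557  3.68347727]
```

A 6.5 N reaction at the expected depth suggests the plug is at the wall. I'll back off, lift and verify.

{"fn": "play_rows", "kwargs": {"increments": [[[0, 0, 0], [0, 0, 0], 0.9], [[10, 0, 0], [0, 0, 0], 0.9], [[30, 0, 0], [0, 0, 0], 0.9], [[50, 0, 0], [0, 0, 0], 0.9], [[70, 0, -40], [0, 0, 0], 0.9], [[90, 0, -80], [0, 0, 0], 0.9], [[110, 0, -120], [0, 0, 0], 0.9], [[110, 0, -150], [0, 0, 0], 0.9], [[110, 0, -150], [0, 0, 0], 0.9], [[110, 0, -150], [0, 0, 0], 0.9]]}}

```text
time: 16.95
ee_pos: [0.49, 0.0268, 0.1741]
tcp_rot: [180.0, 0.1, 171.0]
wrist_force: [0.1, -0.1, -0.8]
opening: 0.0087
grasp_force: 0.0
```

```bash
python3 look.py 6; python3 - <<'E'
from h import *
a=cv2.imread('pics/scene_6.png'); b=cv2.imread('pics/top_6.png')
cv2.imwrite('pics/m6.png',np.hstack([cv2.resize(a[170:270,170:270],(400,400),interpolation=cv2.INTER_CUBIC),cv2.resize(b[120:260,200:340],(400,400),interpolation=cv2.INTER_CUBIC)]))
E
```

```text
16.95 (np.float64(-144.2), np.float64(26.0), np.float64(174.1)) [ 0.06759795 -0.13578571 -0.82395587] 0.008728212520841449
wrist knob 300 [-0.5 26.5] 19.1 [-4.7 26.3 27.8]
wrist ring 207 [-6.3 25.3] 21.4 [-12.5  26.3  19.8]
scene knob 89 [-5.3 32.3] 34.0 [-5.6 30.1 27.4]
scene ring 100 [-7.1 29.2] 29.9 [-5.1 28.8 19.1]
```

View pics/m6.png

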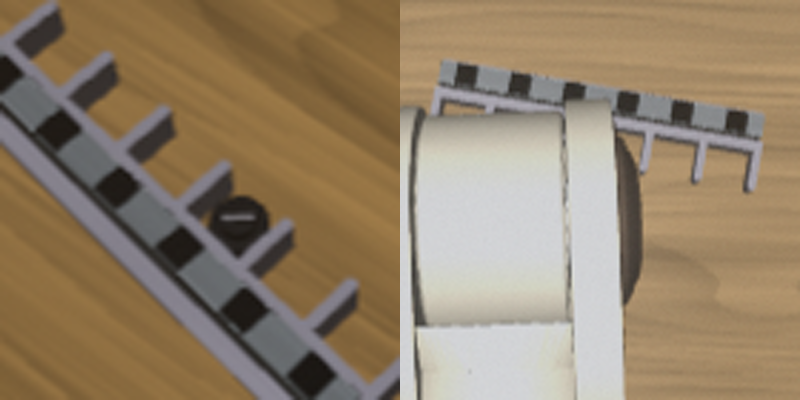

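The plug is upright in the third gap, knob at (239,213) in the left panel, rim level with the divider noses. One ray check before handing in.

```bash
python3 - <<'E'
from h import *
w=ray('scene',(170+239/4-.4,170+214/4-.4),.028)[0][:2]; x,y=(w-O)@EX*1000,(w-O)@EY*1000; print(x,y,telemetry.get_obs()['wrist_force'])
if -11<x<1 and abs(y-26)<6: print(workorder.job_done())
E
```

```text
-7.728566714915489 26.26418830645877 [ 0.15441338  1.29022776 -0.67245806]
the job is handed in; nothing more can be done
None
```

I touched bumps 1, 2 and 3 in order from the spreader's end, pushed the vent plug home in the third gap (last measured at about x −8 mm, y +26 mm in the rack frame), and handed the job in; no verdict was returned.

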